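Fit the cup die in the bayonet holder and load a button blank

ROBOT

A 7-joint arm with a two-finger parallel gripper is mounted at the origin on the work surface; the furniture and walls round the work are solid. World frame = base frame: x ahead of the robot, y to its left, z up, the work surface at z = 0. Lengths are in m, angles in rad, forces in N, time in s.
With the tool pointing down it reaches from about 0.4 to 0.85 m from the base axis. Payload 4.5 kg.
Tool frame: the origin (TCP) lies on the mounting face of the last link; the fingertips stand 166 mm ahead of it and the grasp point (between the pads) lies 147 mm ahead of it; z points along the fingers, y is the line along which they close (so a half turn about z gives the same grasp; the last joint's range is limited). The gripper opens to 88 mm and grips with 3 to 60 N. Pads are 18 mm wide; open, the fingers measure 123 mm over their backs; the gripper's body (75 mm by 187 mm) begins 45 mm behind the grasp point.
Start: joints at [-1.175, 0.689, -0.195, 1.565, 0.157, 0.902, -0.215], TCP at [0.221, 0.585, 0.405] pointing down, gripper open.
Joint ranges: [-3.01, 3.01], [-0.46, 2.08], [-1.47, 1.51], [0.13, 2.56], [-1, 4.14], [0.04, 2.09], [-2.66, 2.66]. Speed limits (rad/s): [2.57, 2.57, 3.14, 3.14, 3.14, 3.14, 3.14].

INTERFACE

Orientations are given as a unit quaternion [x, y, z, w].
In Python, from plant import r, snapshot gives the robot as it stands. The module is installed in compiled form; this text tells all that it offers.
- The arm moves only by the tool move_arm, never from a script. Its argument "rows" is a list of rows, each a list of 5 numbers: the shift along the tool's x, y, z in m, then the turn about the tool's z in rad, then the finger opening in m, from 0 to 0.0881. In form: [[dx, dy, dz, spin, claw], ...]. A call has 1 to 10 rows; each row shifts and turns the commanded pose from where the row before left it, along the tool's axes as they then stand; what a row does not reach is not made up. A row lasts 1/12 s, in which the tool goes at most 41.7 mm and 7.16 degrees, less where a joint would pass 70% of its speed; a pose out of reach is approached as far as the arm can. A call with a gripper value outside its range is refused whole. The fingers move at their own pace and stop on an object; "newtons" is the grip in N (left out, the last holds). Time passes only in rows, so rows that do not move let the fingers close. It gives the time, the measured TCP pose, the force, the opening and the grip force at its end, in the units of the state.
- r.get_state(): the state, without advancing time (a new reading comes with each control period).
- snapshot(name): name is "side" or "top"; returns a dict with "color" (400x640x3 uint8, red, green, blue), "depth" (400x640 float32, m along the optical axis (not along the pixel's ray), 0 where there is no reading), "mtx" (3x3 intrinsics, pixels), "dist" ([k1, k2, p1, p2, k3] as OpenCV has them; the pictures are not rectified), "eye" and "orientation" of the camera in the world. Camera axes: x right, y up, looking along -z (the intrinsics and any distortion apply to the point x, -y, -z); pixel columns grow to the right and rows downward; lengths in m; the calibration is good to about 2 mm. A picture is of the moment at which its call begins.
- r.finish_job(): hands the job in; it is judged then, once.
The state is a dict: "clock": time; "q": joint angles; "qd": joint speeds; "joint_torque": joint torques, N m; "tool_pos": TCP position; "eef_rot": TCP orientation; "contact_force": force on the tool from outside, world axes, zero at the start; "moment": the same for the moment, N m; "opening": opening from 0.0 (shut) to 1.0 (fully open); "finger_force": force on a finger pad.
Only numpy, scipy, OpenCV 4.12 (cv2) and the standard library are available. Lean on these libraries where they do the work, as an engineer would, in place of code of your own. Each camera call takes 0.05 s, during which the arm holds its last target. There are 200 camera calls.

TASK

Take the steel die with the hollow cup in its top, set it into the die holder with its two lugs in the slots, push it down against the spring, turn it clockwise (seen from above) until it stops, and let it spring up, locked. Then stand the brass button blank, stud upwards, in the cup of the locked die. Leave the flat-topped die and the blue chalk where they are.

Things in the scene. Friction and masses are not known exactly. Their poses are not given: they have to be found in the camera images.
- die_holder: Fixed die holder: grey foot plate 124 x 96 x 12 mm (long side along its x) with an aluminium bayonet socket, 80 mm across, its top face 42 mm above the bench. Origin on the socket's axis at bench level, z up. The top has a round bore, 39 mm, with two slots at +x and -x, 14 mm wide, reaching 26.5 mm from the axis.
- holder_mouth (a point): On the socket's axis in its top face, 42 mm above the bench. A die laid in the slots rests on the spring plate with its underside 36 mm above the bench, lugs 4 mm down in the slots. Pushed down, its collar meets the top face when the underside is at 19 mm. Inside, lugs turn only clockwise from above (negative about z); a stop ends the turn at about 66 degrees.
- holder_pocket (a point): Middle of one of the two hidden lug pockets, 60 degrees clockwise from the +x slot, 22 mm off the axis, 34 mm above the bench. A ridge between slot and pocket is passed only while the die's underside is below 22 mm above the bench. Let go at 52 degrees of turn or more, the die springs up into the pockets and is locked, underside at 26 mm.
- ejector (a joint): Spring plate inside the holder's bore that carries the die: 0 m = up (its top 36 mm above the bench); grows to 0.017 m as a die is pushed fully down. Spring force 3 N at the top, 9 N at 10 mm (die locked), 13 N fully down.
- cup_die: Die to fit: plain steel, loose, upright, 60 mm tall, 0.2 kg; the only one with a cup in its top. Origin: centre of its underside, z up. Shank 36 mm across; two lugs at +x and -x, out to 25 mm, 10 mm wide, 2 to 8 mm above the underside; collar 54 mm across at 23 to 27 mm; above it the head, 48 mm along x, with two grip flats facing +y and -y, 40 mm apart. A half turn makes it the same.
- cup_floor (a point): Centre of the floor of the round cup in the cup die's top: 53 mm above the die's underside; the cup is 28 mm across and 7 mm deep.
- flat_die: The other die: same steel, outside shape and frame as the cup die, but its top is flat and closed. It stays where it stands. The two dies stand on the robot's right; which of the two places each has changes.
- blank: Brass button blank, loose, standing on its disc on the bench: disc 24 mm across and 5 mm thick, with an upright round stud on its centre, 9 mm across, its top 33 mm above the underside; 30 g. Origin: centre of the disc's underside, z up along the stud.
- chalk_blue: Flat blue piece of tailor's chalk, 41 x 47 x 9 mm, lying loose between dies and holder; bystander. Origin: centre of its underside.
- parts_drawers: Grey steel cabinet of small parts drawers, fixed, standing across the back of the bench between the dies and the holder: 340 mm wide (along its y), 235 mm high. Origin: centre of its underside; its front handles are 80 mm, and those of a drawer left ajar 116 mm, from the origin toward the robot (-x). Carry things round its front or over it.
Things that resemble listed ones, but are neither listed nor needed, are in the scene too. Leave any black look-alike of the cup_die alone.

How it is judged:
By the outcome, as a careful person would: the job done as asked, in the order asked, and still so for the second after the job is handed in, with the robot touching nothing.
It also fails if it takes over 58 s, if anything falls off the work surface, if the arm or the gripper's body presses on something with over 40 N, if the wrist force passes 120 N, or if a joint passes its speed limit or range.

## Working session

There is one attempt and no reset: what is moved stays moved. The work goes in short steps, Python scripts to look and compute and a tool call to move; the robot and the scene stay as the last step left them, time stands still between calls to the robot, and variables do not carry over. Pictures are saved under pics/ and viewed, at most 10 in all, crops included, and the job is handed in when it is done.

Besides the shell and the picture viewer there is one more tool, called as name([rows], argument=value, ...), one row to a line, values as JSON. move_arm: Moves the arm, as the interface text tells. Its arguments: {"type":"object","properties":{"rows":{"type":"array"},"newtons":{"type":"number"}},"required":["rows"]}

```bash
mkdir -p pics
cat > h.py <<'E'
import numpy as np, cv2, pickle
from scipy.spatial.transform import Rotation as R
from plant import r, snapshot
def snap(n,f=None):
    s=snapshot(n)
    if f: cv2.imwrite('pics/'+f,s['color'][:,:,::-1])
    pickle.dump(s,open(n+'.pkl','wb')); return s
def ray(s,uv):
    uv=np.asarray(uv,float).reshape(-1,1,2)
    p=cv2.undistortPoints(uv,np.array(s['mtx'],float),np.array(s['dist'],float))[:,0]
    d=np.c_[p[:,0],-p[:,1],-np.ones(len(p))]
    return np.array(s['eye']),R.from_quat(s['orientation']).apply(d)
def plane(s,uv,z):
    e,d=ray(s,uv); return e+d*((z-e[2])/d[:,2])[:,None]
def cloud(s,mask):
    v,u=np.nonzero(mask&(s['depth']>0)); e,d=ray(s,np.c_[u,v].astype(float))
    return e+d*s['depth'][v,u][:,None],u,v
E
python3 - <<'E'
from h import *
for n in('side','top'):
    s=snap(n,n+'0.png'); print(n,s['eye'],s['orientation'],s['mtx'],s['dist'])
print(r.get_state())
E
```

```text
side [-0.27567983 -1.12721655  1.06007158] [ 0.43374029 -0.12355672 -0.26733256  0.85154941] [[464.99817166   0.         314.81063704]
 [  0.         464.99817166 193.45586988]
 [  0.           0.           1.        ]] [-0.04748674  0.          0.          0.          0.        ]
top [0.39195176 0.02553869 1.1507247 ] [ 0.01859379 -0.03769266 -0.70634141  0.70662249] [[393.3939522    0.         322.43002432]
 [  0.         393.3939522  200.05221039]
 [  0.           0.           1.        ]] [-0.0198961  0.         0.         0.         0.       ]
{'clock': 0.1, 'q': array([-1.17522849,  0.68989144, -0.19449601,  1.56621751,  0.15731676,
        0.90246731, -0.2150785 ]), 'qd': array([-6.72262852e-04, -2.17421682e-03, -1.51973165e-03, -3.44507853e-03,
        7.44406036e-05,  2.35543605e-04, -2.58005926e-04]), 'joint_torque': array([-3.25343113e-03, -5.28498816e+01, -1.27143033e+00, -1.53836542e+01,
       -5.25250845e-02,  1.99954316e-03,  7.39135226e-05]), 'tool_pos': array([0.22113834, 0.58426942, 0.40400081]), 'eef_rot': array([ 1.79856366e-01,  9.83692560e-01, -7.93217613e-04, -7.39247956e-05]), 'contact_force': array([ 0.35768292, -0.70777821,  0.18650231]), 'moment': array([0.01562516, 0.00098398, 0.03350692]), 'finger_force': 0.0, 'opening': 0.9998247471779231}
```

View pics/side0.png

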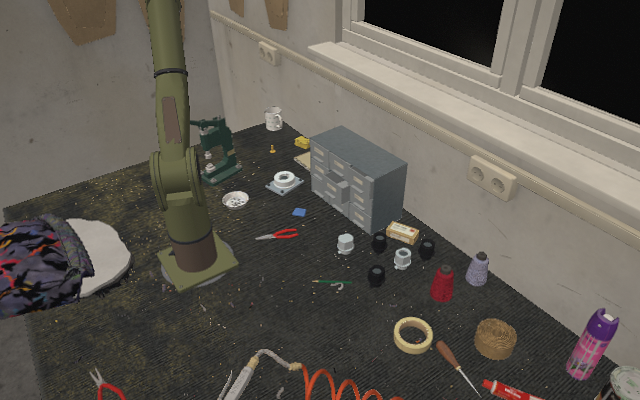

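View pics/top0.png

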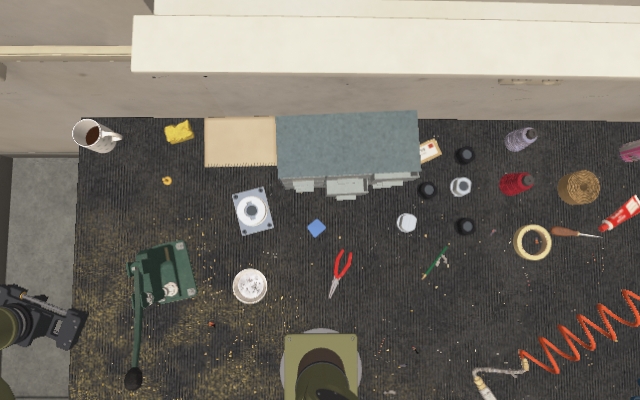

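The top view shows the steel dies at (460,187), apparently with a dark cup, and (406,223). The holder is at (253,211), the blank at (167,181) and the chalk at (316,228). The side view shows the dies at (403,258) and (346,243), the holder at (285,182) and the blank at (272,149).

```bash
cat > m.py <<'E'
from h import *
t=pickle.load(open('top.pkl','rb'));s=pickle.load(open('side.pkl','rb'))
def crop(im,u,v,w,h,k): 
    c=im['color'][v-h:v+h,u-w:u+w,::-1]; return cv2.resize(c,None,fx=k,fy=k,interpolation=cv2.INTER_CUBIC)
a=np.hstack([crop(t,433,205,50,35,4),crop(t,253,211,50,35,4)])
b=np.hstack([crop(s,375,250,50,35,4),crop(s,285,175,50,35,4)])
cv2.imwrite('pics/crops.png',np.vstack([a,b]))
E
python3 m.py
python3 - <<'E'
from h import *
t=pickle.load(open('top.pkl','rb'));s=pickle.load(open('side.pkl','rb'))
def blk(im,u,v,w):
    m=np.zeros((400,640),bool); m[v-w:v+w+1,u-w:u+w+1]=1; return m
for nm,im,u,v,w in [('cup',t,460,187,14),('flat',t,406,223,14),('hold',t,253,211,27),('blank',t,167,181,8),('cupS',s,403,258,14),('flatS',s,346,243,14),('holdS',s,285,182,20),('blankS',s,272,149,7)]:
    P,_,_=cloud(im,blk(im,u,v,w)); 
    z=P[:,2]; print(nm,len(P),'z pct',np.percentile(z,[1,10,50,90,95,99]).round(4))
    for lo in (.003,.025,.038,.052):
        q=P[(z>lo)]; 
        if len(q)>3: print('  >',lo,len(q),q.mean(0).round(4),q.min(0).round(4),q.max(0).round(4))
E
```

```text
cup 837 z pct [-0.0034 -0.001   0.0027  0.0607  0.0619  0.064 ]
  > 0.003 404 [ 0.5201 -0.4007  0.0408] [ 0.4813 -0.4577  0.003 ] [ 0.5651 -0.3712  0.0673]
  > 0.025 313 [ 0.5184 -0.3977  0.0513] [ 0.4937 -0.4228  0.025 ] [ 0.5465 -0.3762  0.0673]
  > 0.038 248 [ 0.5191 -0.4004  0.0569] [ 0.4963 -0.4228  0.0386] [ 0.5423 -0.3809  0.0673]
  > 0.052 213 [ 0.5196 -0.402   0.0585] [ 0.4963 -0.4228  0.052 ] [ 0.5423 -0.3809  0.0673]
flat 834 z pct [-0.0039 -0.0011  0.003   0.0616  0.0629  0.0648]
  > 0.003 414 [ 0.4157 -0.2431  0.0401] [ 0.3754 -0.2925  0.003 ] [ 0.4575 -0.2086  0.0667]
  > 0.025 296 [ 0.416  -0.2397  0.0543] [ 0.3901 -0.2655  0.0251] [ 0.4418 -0.2177  0.0667]
  > 0.038 243 [ 0.416  -0.2422  0.0597] [ 0.3929 -0.2655  0.0381] [ 0.4403 -0.2222  0.0667]
  > 0.052 225 [ 0.4161 -0.2434  0.0608] [ 0.3929 -0.2655  0.053 ] [ 0.4403 -0.2227  0.0667]
hold 3014 z pct [-0.0033 -0.0008  0.005   0.0423  0.0439  0.046 ]
  > 0.003 1764 [0.4501 0.1947 0.0211] [0.3731 0.1178 0.003 ] [0.5304 0.2758 0.049 ]
  > 0.025 571 [0.45   0.1959 0.0418] [0.4128 0.1561 0.0252] [0.4889 0.2361 0.049 ]
  
[... 943 characters left out ...]
[ 0.3884 -0.2737  0.0253] [ 0.4397 -0.2248  0.0634]
  > 0.038 176 [ 0.4113 -0.2512  0.0543] [ 0.3891 -0.2696  0.0395] [ 0.4397 -0.2248  0.0634]
  > 0.052 129 [ 0.4135 -0.2482  0.0577] [ 0.3904 -0.269   0.0521] [ 0.4397 -0.2248  0.0634]
holdS 1675 z pct [-0.0076 -0.0047  0.0001  0.0345  0.0395  0.0433]
  > 0.003 592 [0.4482 0.1858 0.0214] [0.3741 0.077  0.003 ] [0.5986 0.3683 0.0469]
  > 0.025 235 [0.4463 0.1889 0.0371] [0.4076 0.1504 0.0252] [0.4888 0.2331 0.0469]
  > 0.038 126 [0.4484 0.1914 0.0408] [0.4101 0.1524 0.038 ] [0.4888 0.2323 0.0469]
blankS 223 z pct [-0.0081 -0.0057 -0.0015  0.0034  0.0061  0.0271]
  > 0.003 28 [0.5453 0.4507 0.0102] [0.521  0.4198 0.0031] [0.592  0.5012 0.0305]
```

View pics/crops.png

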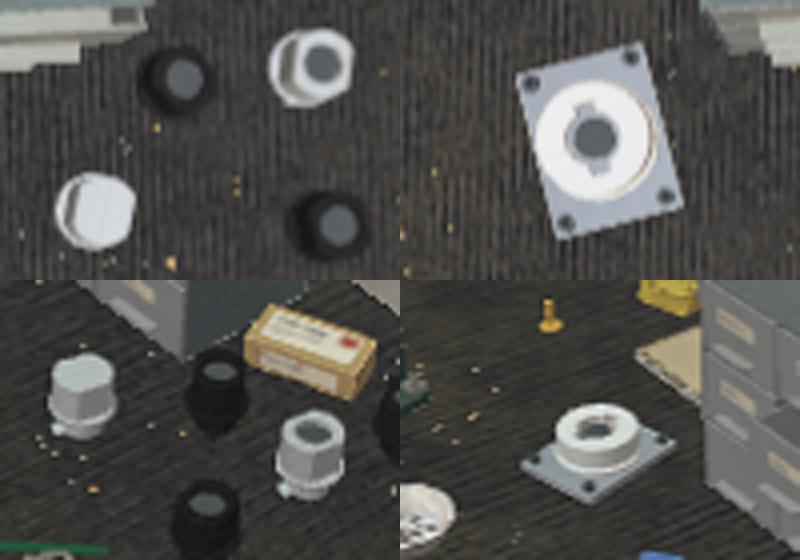

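The cup die is the steel one at (460,187) in the top view, with its dark cup visible in both views. The flat die at (406,223) has a closed top. The black ones are look-alikes. Next I measure centres and yaws.

```bash
cat > m2.py <<'E'
from h import *
t=pickle.load(open('top.pkl','rb'));s=pickle.load(open('side.pkl','rb'))
def comp(mask,u,v,w):
    m=np.zeros(mask.shape,np.uint8); m[v-w:v+w+1,u-w:u+w+1]=mask[v-w:v+w+1,u-w:u+w+1]
    n,l,st,c=cv2.connectedComponentsWithStats(m,connectivity=4)
    d=[(st[i,4],i) for i in range(1,n)]; return l==max(d)[1]
def tri(a,b):
    e1,d1=ray(t,a);e2,d2=ray(s,b);d1=d1[0]/np.linalg.norm(d1[0]);d2=d2[0]/np.linalg.norm(d2[0])
    k=np.linalg.lstsq(np.c_[d1,-d2],e2-e1,rcond=None)[0]; p,q=e1+k[0]*d1,e2+k[1]*d2
    return ((p+q)/2).round(4),round(np.linalg.norm(p-q),4)
def cen(m): v,u=np.nonzero(m); return np.array([u.mean(),v.mean()])
G=lambda im:im['color'].max(2)
def rng(im,lo,hi,u,v,w): g=G(im); return comp((g>=lo)&(g<=hi),u,v,w)
# cup floor dark discs
ct=rng(t,60,140,461,185,5); cs=rng(s,60,140,403,252,5)
print('cup px',cen(ct),ct.sum(),cen(cs),cs.sum(),tri(cen(ct),cen(cs)))
# head top outline of cup die in top view
for nm,u,v in(('cup',460,187),('flat',406,223)):
    m=rng(t,150,255,u,v,15); c,_=cv2.findContours(m.astype(np.uint8),cv2.RETR_EXTERNAL,cv2.CHAIN_APPROX_NONE)
    c=max(c,key=len)[:,0]; w=plane(t,c,.06)[:,:2]; print(nm,(w.min(0)+w.max(0))/2,cv2.minAreaRect((w*1000).astype(np.float32)))
# holder
m=rng(t,170,255,253,211,24);v,u=np.nonzero(m)
c,_=cv2.findContours((G(t)>110).astype(np.uint8),cv2.RETR_EXTERNAL,cv2.CHAIN_APPROX_NONE)
c=[k for k in c if cv2.pointPolygonTest(k,(253,211),False)>0][0][:,0]
w=plane(t,c,.012)[:,:2]; print('plate',cv2.minAreaRect((w*1000).astype(np.float32)))
bt=rng(t,0,95,252,210,6); bs=rng(s,0,95,284,177,6); print('bore px',cen(bt),bt.sum(),cen(bs),bs.sum())
for z in(.036,.042): print(plane(t,cen(bt),z),plane(s,cen(bs),z))
# slots: mid-grey between
for nm,u,v in(('blank',167,181),):
    h=cv2.cvtColor(t['color'],cv2.COLOR_RGB2HSV);k=comp((h[...,1]>130)&(h[...,2]>90),u,v,9)
    h2=cv2.cvtColor(s['color'],cv2.COLOR_RGB2HSV);k2=comp((h2[...,1]>130)&(h2[...,2]>90),272,149,9)
    print('blank',cen(k),k.sum(),cen(k2),k2.sum()); a,b=np.nonzero(k2); print('side rows',a.min(),a.max(),b[a==a.min()],b[a<=a.min()+2].mean())
    a1,b1=np.nonzero(k); print('top box',b1.min(),b1.max(),a1.min(),a1.max())
    for r_ in range(172,192): print(' '.join('%3d'%x for x in G(t)[r_,157:179]))
    print()
    for r_ in range(141,158): print(' '.join('%3d'%x for x in G(s)[r_,264:282]))
E
python3 m2.py
```

```text
cup px [462.86206897 185.53448276] 58 [402.68292683 252.6097561 ] 41 (array([ 0.521 , -0.4026,  0.0551]), np.float64(0.0008))
cup [ 0.5180393  -0.39290191] ((518.0367431640625, -392.9161682128906), (48.32680130004883, 57.892723083496094), 0.11546256393194199)
flat [ 0.41799209 -0.23852972] ((416.96661376953125, -237.72779846191406), (53.12207794189453, 50.51105499267578), 80.59539031982422)
plate ((451.7471008300781, 197.22537231445312), (125.50389099121094, 95.44268798828125), 14.537988662719727)
bore px [256. 211.] 1 [283.75  177.125] 16
[[0.44961171 0.18319514 0.036     ]] [[0.45005512 0.19419699 0.036     ]]
[[0.44930136 0.18234655 0.042     ]] [[0.44580306 0.18645487 0.042     ]]
blank [166.83606557 180.42622951] 61 [272.03846154 149.42307692] 26
side rows 145 152 [271 272] 271.5
top box 162 171 177 184
 68  74  61  69  74  68  66  74  69  62  79  74  65  67  64  65  66  68  72  72  73  73
 74  77  67  68  70  69  67  73  67  61  78  69  61  67  63  65  65  66  70  72  74  76
 76  78  68  64  62  60  63  70  68  66  78  70  61  70  63  70  74  68  67  69  70  77
 71  77  64  61 
[... 2004 characters left out ...]
  62  55 150 150  86  50  55  59  58  58  57  53  49
 51  57  59  58  57  50  46 117 134 110  72  56  58  54  50  48  48  55
 57  56  55  52  54  51 111 168 148 167 172 106  51  54  55  52  55  56
 54  55  55  56  57  84 189 207 182 199 202 127  54  57  57  57  60  62
 57  56  55  58  55  49 130 182 185 175 123  64  53  56  58  60  60  61
 57  51  54  56  52  54  56  58  57  50  53  57  60  60  61  60  62  59
 54  51  54  53  57  58  55  52  53  58  61  60  61  59  55  53  52  52
 58  58  54  51  51  54  58  62  59  53  53  56  58  56  55  55  56  54
 56  55  52  58  61  59  57  56  55  57  54  54  57  56  57  57  53  48
 61  65  63  57  52  50  52  56  60  60  59  57  55  53  54  53  50  51
```

```bash
cat > m3.py <<'E'
from m2 import *
print('-----')
g=G(t)
for r_ in range(172,202): print(' '.join('%3d'%x for x in g[r_,446:478]))
# ring of holder: bright pixels with depth near .042
for nm,im,u,v,w in(('T',t,253,211,24),('S',s,285,182,20)):
    P,uu,vv=cloud(im,np.ones((400,640),bool)); Z=np.zeros((400,640));Z[vv,uu]=P[:,2]
    k=comp((G(im)>200),u,v,w); c,_=cv2.findContours(k.astype(np.uint8),cv2.RETR_EXTERNAL,cv2.CHAIN_APPROX_NONE)
    c=max(c,key=len)[:,0]; w_=plane(im,c,.042)[:,:2]*1000; print(nm,k.sum(),cv2.minEnclosingCircle(w_.astype(np.float32)),cv2.fitEllipse(w_.astype(np.float32)))
for r_ in range(196,228): print(' '.join('%3d'%x for x in g[r_,236:270]))
E
python3 m3.py | sed -n '/-----/,$p'
```

```text
-----
 70  55  67  66  52  66  66  59  62  57  63  61  55  61  51  53  57  55  52  66  68  59  70  65  54  65  58  53  60  64  69  66
 70  58  69  67  52  62  61  57  64  59  66  62  53  60  58  60  59  60  62  68  66  56  70  65  54  69  60  51  65  68  71  68
 70  60  70  66  58  67  56  57  66  63  67  64  51  59  63  64  62  60  65  68  64  57  68  66  54  72  65  53  68  69  70  67
 70  58  69  67  61  70  53  55  68  61  67  65  54  62  63  65  61  54  54  58  60  57  68  66  54  72  65  52  67  66  66  63
 71  57  68  66  57  66  54  55  67  58  66  66  55  62  62  60  67  68  56  52  61  60  68  65  53  72  64  53  65  59  59  63
 72  54  64  64  51  61  53  54  67  61  85 103  95  96 102 120 136 145 143 130 103  70  67  67  51  67  62  53  64  56  61  67
 71  53  58  59  52  59  54  55  83 126 155 150 151 157 172 190 202 209 211 203 177 138  99  73  49  66  61  52  61  55  62  64
 74  53  52  58  57  66  61 104 149 165 174 162 186 203 215 214 215 217 218 219 216 200 167 117  56  67  65  55  63  58  62  64
 70  54  58  65  62  73 108 167 176 129 115 158 205 215 214 205 197 19
[... 6738 characters left out ...]
 191 192 190 170 173
 57  58  55 179 184 184 185 205 224 233 236 236 236 237 237 237 237 237 233 228 227 212 213 210 215 203 192 190 192 192 192 179 126 122
 60  63  59 164 186 185 186 189 196 213 223 232 232 236 236 236 232 232 226 224 218 211 216 200 186 193 192 190 191 192 191 147  92  70
 61  62  65 134 186 184 186 188 189 189 197 212 212 222 222 222 220 220 216 218 209 201 184 190 192 193 192 191 190 192 190 133  85  69
 66  61  59  93 183 184 186 186 189 189 188 189 186 194 195 194 204 204 196 190 188 187 188 189 191 192 191 191 191 191 189 167 120 105
 66  69  65  63 177 183 184 184 187 188 187 186 184 184 185 186 189 189 190 188 187 187 188 190 192 192 191 190 191 190 189 190 169 159
```

move_arm([
  [0, 0, -0.025, -0.115, 0.056],
  [0, 0, -0.025, -0.115, 0.056],
  [-0.027, -0.03, 0, 0, 0.056],
  [-0.027, -0.03, 0, 0, 0.056],
  [-0.027, -0.03, 0, 0, 0.056],
  [-0.027, -0.03, 0, 0, 0.056],
  [-0.027, -0.03, 0, 0, 0.056],
  [-0.027, -0.03, 0, 0, 0.056],
  [-0.027, -0.03, 0, 0, 0.056],
  [-0.027, -0.03, 0, 0, 0.056],
], newtons=20)

```text
clock: 0.93
tool_pos: [0.4045, 0.3163, 0.4545]
eef_rot: [0.066, 0.998, -0.0, -0.0]
contact_force: [0.8, 0.3, 0.4]
opening: 0.638
finger_force: 0.0
```

```bash
cat >> h.py <<'E'
def go(x,y,z,yaw):  # yaw = direction of tool y axis, deg (mod 180); z = TCP height
    st=r.get_state(); M=R.from_quat(st['eef_rot']).as_matrix(); p=np.array(st['tool_pos'])
    cy=np.degrees(np.arctan2(M[1,1],M[0,1])); d=(yaw-cy+90)%180-90
    print('t',round(st['clock'],2),'tcp',p.round(4),'yaw',round(cy,2),'tilt',M[:2,2].round(4),'q',np.round(st['q'],2),'F',np.round(st['contact_force'],1),'open',round(st['opening']*88.1,1),'ff',np.round(st['finger_force'],1))
    print('delta tool',(M.T@(np.array([x,y,z])-p)).round(4),'spin',round(-np.radians(d),3))
E
python3 - <<'E'
from h import *
t=pickle.load(open('top.pkl','rb'))
print(plane(t,[[456.6,180],[455.7,188],[463.2,185]],.06), plane(t,[[277,180],[420,172],[345,178]],.235),plane(t,[[345,198]],.12))
a=plane(t,[[431,189],[459,227],[465,156]],.05);print(a)
go(.5205,-.4025,.35,82.5)
E
```

```text
[[ 0.53643495 -0.38342845  0.06      ]
 [ 0.51368346 -0.38019936  0.06      ]
 [ 0.52226845 -0.40194214  0.06      ]] [[ 0.5119363   0.10701918  0.235     ]
 [ 0.53203894 -0.23047553  0.235     ]
 [ 0.51711956 -0.05235107  0.235     ]] [[ 0.47973431 -0.06185016  0.12      ]]
[[ 0.51175207 -0.31271637  0.05      ]
 [ 0.40397899 -0.39031049  0.05      ]
 [ 0.60724754 -0.4136705   0.05      ]]
t 0.93 tcp [0.4045 0.3163 0.4545] yaw 82.46 tilt [-0.0004 -0.0004] q [-0.56  0.49 -0.3   1.83  0.18  0.85  0.49] F [0.8 0.3 0.4] open 56.2 ff 0.0
delta tool [-0.2094 -0.6974  0.1048] spin -0.001
```

move_arm([
  [-0.0116, -0.0387, 0, 0, 0.056],
  [-0.0116, -0.0387, 0, 0, 0.056],
  [-0.0116, -0.0387, 0, 0, 0.056],
  [-0.0116, -0.0387, 0, 0, 0.056],
  [-0.0116, -0.0387, 0, 0, 0.056],
  [-0.0116, -0.0387, 0, 0, 0.056],
  [-0.0116, -0.0387, 0, 0, 0.056],
  [-0.0116, -0.0387, 0, 0, 0.056],
  [-0.0116, -0.0387, 0, 0, 0.056],
])

```text
clock: 1.68
tool_pos: [0.4613, -0.0428, 0.4546]
eef_rot: [0.066, 0.998, -0.0, -0.0]
contact_force: [0.9, -0.3, 0.5]
opening: 0.641
finger_force: 0.0
```

move_arm([
  [-0.0116, -0.0387, 0, 0, 0.056],
  [-0.0116, -0.0387, 0, 0, 0.056],
  [-0.0116, -0.0387, 0, 0, 0.056],
  [-0.0116, -0.0387, 0, 0, 0.056],
  [-0.0116, -0.0387, 0, 0, 0.056],
  [-0.0116, -0.0387, 0, 0, 0.056],
  [-0.0116, -0.0387, 0, 0, 0.056],
  [-0.0116, -0.0387, 0, 0, 0.056],
  [-0.0116, -0.0387, 0, 0, 0.056],
])

```text
clock: 2.43
tool_pos: [0.5189, -0.4018, 0.4543]
eef_rot: [0.066, 0.998, 0.0, -0.0]
contact_force: [1.3, 1.3, 0.0]
opening: 0.635
finger_force: 0.0
```

move_arm([
  [0, 0, 0.04, 0, 0.056],
  [0, 0, 0.04, 0, 0.056],
  [0, 0, 0.04, 0, 0.056],
  [0, 0, 0.03, 0, 0.056],
  [0, 0, 0, 0, 0.056],
])

```text
clock: 2.85
tool_pos: [0.5167, -0.3982, 0.2976]
eef_rot: [0.066, 0.998, 0.003, -0.006]
contact_force: [-0.5, -0.3, -0.8]
opening: 0.637
finger_force: 0.0
```

Run:
```python
from h import *
t=snap('top','t1.png');s=snap('side','s1.png')
go(.5215,-.402,.197,82.5)
f=lambda im,u,v:cv2.resize(im['color'][v-50:v+50,u-67:u+67,::-1],None,fx=4,fy=4,interpolation=cv2.INTER_CUBIC)[:,:400]
cv2.imwrite('pics/c1.png',np.hstack([f(t,460,187),f(s,403,240)]))
```

```text
t 2.95 tcp [ 0.5192 -0.3996  0.3042] yaw 82.46 tilt [-0.0017  0.0013] q [ 0.7   0.85 -0.22  1.55  0.24  0.77  1.82] F [0.  0.7 0.9] open 56.1 ff 0.0
delta tool [-0.0028 -0.0022  0.1072] spin -0.001
```

View pics/c1.png

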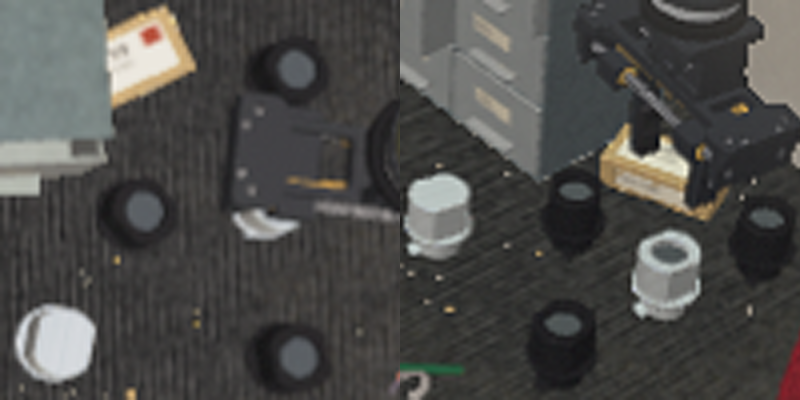

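The gripper hangs over the cup die (side crop at (665,270)), with clear room to the black neighbours. Descending to grip.

move_arm([
  [-0.002, 0, 0.027, 0, 0.056],
  [0, 0, 0.027, 0, 0.056],
  [0, 0, 0.027, 0, 0.056],
  [0, 0, 0.0175, 0, 0.056],
  [0, 0, 0.008, 0, 0.056],
  [0, 0, 0, 0, 0.056],
  [0, 0, 0, 0, 0.03],
  [0, 0, 0, 0, 0.03],
  [0, 0, 0, 0, 0.03],
  [0, 0, 0, 0, 0.03],
], newtons=20)

```text
clock: 3.78
tool_pos: [0.5222, -0.4008, 0.2005]
eef_rot: [0.066, 0.998, -0.001, 0.002]
contact_force: [1.1, -0.7, 7.2]
opening: 0.447
finger_force: 19.9
```

Run:
```python
from h import *
go(.5215,-.402,.197,82.5)
```

```text
t 3.78 tcp [ 0.5222 -0.4008  0.2005] yaw 82.43 tilt [ 0.0036 -0.0026] q [ 0.68  1.   -0.19  1.58  0.28  0.58  1.78] F [ 1.1 -0.7  7.2] open 39.4 ff 19.9
delta tool [ 0.0005 -0.0012  0.0035] spin -0.001
```

move_arm([
  [0, 0, 0, 0, 0.03],
  [0, 0, 0, 0, 0.03],
  [0, 0, -0.005, 0, 0.03],
  [0, 0, -0.01, 0, 0.03],
  [0, 0, -0.02, 0, 0.03],
  [0, 0, -0.03, 0, 0.03],
  [0, 0, -0.03, 0, 0.03],
  [0, 0, 0, 0, 0.03],
  [0, 0, 0, 0, 0.03],
], newtons=45)

```text
clock: 4.53
tool_pos: [0.5217, -0.4002, 0.2956]
eef_rot: [0.066, 0.998, -0.001, 0.002]
contact_force: [-0.8, 0.5, -1.8]
opening: 0.449
finger_force: 45.0
```

Run:
```python
from h import *
go(.4515,.197,.45,104.5)
s=snap('side','s2.png');t=snap('top','t2.png')
cv2.imwrite('pics/c2.png',cv2.resize(s['color'][150:300,330:480,::-1],None,fx=4,fy=4,interpolation=cv2.INTER_CUBIC))
go(.4515,.197,.45,104.5)
```

```text
t 4.53 tcp [ 0.5217 -0.4002  0.2956] yaw 82.45 tilt [ 0.0034 -0.002 ] q [ 0.7   0.87 -0.22  1.55  0.25  0.75  1.81] F [-0.8  0.5 -1.8] open 39.5 ff 45.0
delta tool [ 0.1475  0.5826 -0.1558] spin -0.385
t 4.63 tcp [ 0.5206 -0.3996  0.2927] yaw 82.46 tilt [-0.0016  0.001 ] q [ 0.7   0.87 -0.22  1.55  0.25  0.75  1.81] F [ 0.1  0.4 -2.1] open 39.5 ff 45.0
delta tool [ 0.1471  0.5825 -0.1566] spin -0.385
```

View pics/c2.png

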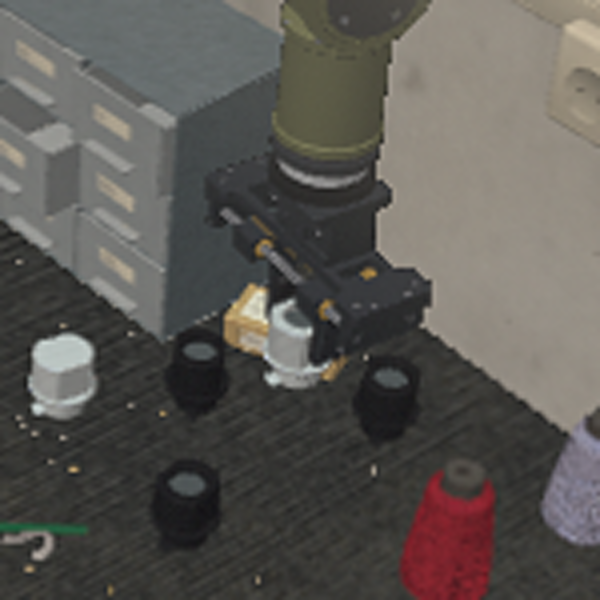

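The die is gripped and hangs upright (crop (295,340)), clear of its neighbours. Next I triangulate the holder, then carry the die.

```bash
cat > hold.py <<'E'
from h import *
import sys
from m2 import comp,cen
def both(t,s):
    o=[]
    for im,u,v in((t,251,210),(s,284,180)):
        g=im['color'].max(2); k=comp((g<=125)&(g>=60),u,v,8); o.append(cen(k)); print('disc',cen(k),k.sum())
    e1,d1=ray(t,o[0]);e2,d2=ray(s,o[1]);d1=d1[0];d2=d2[0]
    k=np.linalg.lstsq(np.c_[d1,-d2],e2-e1,rcond=None)[0];p,q=e1+k[0]*d1,e2+k[1]*d2; print('tri',p.round(4),q.round(4))
    print('T at .036',plane(t,o[0],.036)[0].round(4),'S at .036',plane(s,o[1],.036)[0].round(4))
E
python3 - <<'E' | sed -n '/-----/,$p'
from hold import *
print('-----')
t=pickle.load(open('top.pkl','rb'));s=pickle.load(open('side.pkl','rb'))
both(t,s)
# ring outer contour from the plate/ring step, top view, and plate corners in both views
for im,u,v in((t,253,211),(s,285,182)):
    g=im['color'].max(2); m=(g>(115 if im is t else 105)).astype(np.uint8)
    c,_=cv2.findContours(m,cv2.RETR_EXTERNAL,cv2.CHAIN_APPROX_NONE)
    c=[k for k in c if cv2.pointPolygonTest(k,(u,v),False)>0][0][:,0]
    print(cv2.minAreaRect((plane(im,c,.012)[:,:2]*1000).astype(np.float32)))
g=s['color'].max(2)
for r_ in range(168,196): print(r_,' '.join('%3d'%x for x in g[r_,266:304]))
E
```

```text
-----
disc [251.34666667 210.05333333] 75
disc [283.08695652 177.04347826] 23
tri [0.4524 0.1966 0.0343] [0.4494 0.1983 0.0344]
T at .036 [0.4523 0.1963 0.036 ] S at .036 [0.4482 0.1962 0.036 ]
((451.91851806640625, 196.79080200195312), (125.16191864013672, 94.83709716796875), 14.863117218017578)
((447.56781005859375, 202.968017578125), (142.55111694335938, 123.93751525878906), 17.450626373291016)
168  51  54  58  57  56  56  54  51  54  56  56  58  60  62  58  53  55  57  56  57  51  43  46  54  58  57  56  56  54  54  54  55  55  54  62  70  65  51
169  53  49  47  51  54  55  57  56  57  61  61  59  54  57  59  59  58  57  51  48  52  58  60  63  58  56  54  56  55  54  53  53  59  59  52  49  49  50
170  47  54  62  64  60  51  51  57  59  56  54  57  62  59  59  54  50  54  64  68  66  65  59  55  53  56  54  54  52  53  55  54  48  47  44  47  54  55
171  56  56  56  56  57  55  54  56  58  60  57  61  59  64 134 152 187 200 231 241 216 199 169 125  81  56  51  52  55  58  55  53  55  59  60  54  47  48
172  56  57  61  60  59  61  61  62  60  54  52 133 152 224 237 234 231 230
[... 2968 characters left out ...]
 171 168 131  98  98  75  48  48  57  62  63  59  55  53  52  55  52  53  54
192  61  64  62  56  53  54  51  46  68 137 138 145 167 170 137  84  54  95 157 151 110  94  75  51  50  57  61  62  58  51  48  52  58  63  68  65  59  57
193  58  54  52  46  45  48  50  53  51  44  77 140 140 150 172 152 139 155 129  95  99  74  49  53  59  57  52  47  48  53  56  56  59  57  50  49  55  58
194  55  55  51  48  48  54  60  61  60  51  38  28  81 118 132 155 156 117  95  78  56  46  51  57  61  55  52  54  56  53  52  52  49  50  54  55  56  54
195  52  52  54  53  56  65  64  55  41  45  54  57  60  47  85 124 120 106  77  55  53  56  60  60  58  54  53  51  51  52  52  50  48  50  56  57  56  54
```

move_arm([
  [0, 0, -0.04, 0, 0.03],
  [0, 0, -0.04, 0, 0.03],
  [0, 0, -0.04, 0, 0.03],
  [0, 0, -0.04, 0, 0.03],
  [0, 0, 0, 0, 0.03],
])

```text
clock: 5.05
tool_pos: [0.5228, -0.4007, 0.4604]
eef_rot: [0.066, 0.998, -0.003, 0.006]
contact_force: [1.4, -0.6, -0.9]
opening: 0.449
finger_force: 45.0
```

```bash
python3 - <<'E' | sed -n '/-----/,$p'
from hold import *
print('-----')
t=pickle.load(open('top.pkl','rb'));s=pickle.load(open('side.pkl','rb'))
def proj(im,p):
    c=R.from_quat(im['orientation']).inv().apply(np.array(p)-im['eye']); return cv2.projectPoints(np.array([[c[0],-c[1],-c[2]]]),np.zeros(3),np.zeros(3),np.array(im['mtx'],float),np.array(im['dist'],float))[0].ravel()
for p in((.4521,.1968,.042),(.4521,.1968,.012)): print(p,proj(t,p),proj(s,p))
for im,th,u,v in((t,212,253,211),(s,198,284,177)):
    g=im['color'].max(2); g=cv2.resize(g,None,fx=8,fy=8,interpolation=cv2.INTER_LINEAR)
    k=comp(g>th,u*8,v*8,15*8); c,_=cv2.findContours(k.astype(np.uint8),cv2.RETR_EXTERNAL,cv2.CHAIN_APPROX_NONE)
    c=(max(c,key=len)[:,0]-3.5)/8; w=plane(im,c,.042)[:,:2]*1000
    print('ring',c.min(0),c.max(0),cv2.fitEllipse(w.astype(np.float32)),cv2.fitEllipse(c.astype(np.float32))[0])
# plate corners in side view at z=.012 : outline fit
g=s['color'].max(2); k=(g>100).astype(np.uint8); c,_=cv2.findContours(k,cv2.RETR_EXTERNAL,cv2.CHAIN_APPROX_NONE)
c=[q for q in c if cv2.pointPolygonTest(q,(285,182),False)>0][0]; print(cv2.approxPolyDP(c,3,True)[:,0].tolist())
cu=(.521,-.4026,.053); print('cup',proj(t,cu),proj(s,cu))
go(.4521,.1968,.45,104.6)
E
```

```text
-----
(0.4521, 0.1968, 0.042) [250.8547749  210.00056021] [283.75981947 175.37887271]
(0.4521, 0.1968, 0.012) [252.45761457 210.56525039] [284.22291562 181.67245799]
ring [237.5625 196.0625] [266.3125 225.3125] ((450.1851806640625, 195.93006896972656), (78.36607360839844, 83.1483383178711), 116.32876586914062) (251.14935302734375, 210.72352600097656)
ring [273.9375 170.8125] [293.8125 182.4375] ((447.73834228515625, 190.34249877929688), (74.3979721069336, 78.05052185058594), 114.76934051513672) (283.6470031738281, 176.5994415283203)
[[265, 186], [283, 195], [303, 180], [299, 181], [289, 171], [280, 171]]
cup [462.49946772 185.73340253] [402.76647662 253.0726431 ]
t 5.05 tcp [ 0.5228 -0.4007  0.4604] yaw 82.42 tilt [ 0.0107 -0.0065] q [ 0.72  0.68 -0.26  1.39  0.19  1.08  1.87] F [ 1.4 -0.6 -0.9] open 39.6 ff 45.0
delta tool [0.149  0.583  0.0057] spin -0.387
```

move_arm([
  [0, 0, -0.025, 0, 0.03],
  [0.005, 0.02, 0, 0, 0.03],
  [0.01, 0.039, 0, 0, 0.03],
  [0.01, 0.039, 0, 0, 0.03],
  [0.01, 0.039, 0, 0, 0.03],
  [0.01, 0.039, 0, 0, 0.03],
  [0.01, 0.039, 0, 0, 0.03],
  [0.01, 0.039, 0, 0, 0.03],
  [0.01, 0.039, 0, 0, 0.03],
  [0.01, 0.039, 0, 0, 0.03],
])

```text
clock: 5.88
tool_pos: [0.4795, -0.058, 0.4768]
eef_rot: [0.066, 0.998, 0.0, -0.002]
contact_force: [0.6, 1.0, -1.5]
opening: 0.452
finger_force: 45.0
```

move_arm([
  [0.01, 0.039, 0, 0, 0.03],
  [0.01, 0.039, 0, 0, 0.03],
  [0.01, 0.039, 0, 0, 0.03],
  [0.01, 0.039, 0, 0, 0.03],
  [0.01, 0.039, 0, 0, 0.03],
  [0.01, 0.039, 0, -0.097, 0.03],
  [0, 0, 0.04, -0.097, 0.03],
  [0, 0, 0.04, -0.097, 0.03],
  [0, 0, 0.04, -0.096, 0.03],
  [0, 0, 0, 0, 0.03],
])

```text
clock: 6.72
tool_pos: [0.4491, 0.1786, 0.351]
eef_rot: [-0.129, 0.992, -0.002, -0.008]
contact_force: [-1.0, -1.3, -1.7]
opening: 0.451
finger_force: 45.0
```

Run:
```python
from h import *
go(.4518,.1966,.30,104.6)
```

```text
t 6.72 tcp [0.4491 0.1786 0.351 ] yaw 104.84 tilt [-0.0153 -0.0068] q [-0.25  0.61 -0.35  2.03  0.37  0.58  0.97] F [-1.  -1.3 -1.7] open 39.7 ff 45.0
delta tool [-0.008   0.0168  0.0509] spin 0.004
```

move_arm([
  [-0.003, 0.008, 0.03, 0, 0.03],
  [-0.003, 0.009, 0.03, 0, 0.03],
  [0, 0, 0, 0, 0.03],
  [0, 0, 0, 0, 0.03],
  [0, 0, 0, 0, 0.03],
])

```text
clock: 7.13
tool_pos: [0.4538, 0.1978, 0.2999]
eef_rot: [-0.126, 0.992, -0.0, 0.001]
contact_force: [0.2, 0.3, -1.4]
opening: 0.45
finger_force: 45.0
```

Run:
```python
from h import *
go(.4518,.1966,.30,104.6)
t=snap('top','t3.png');s=snap('side','s3.png')
go(.4518,.1966,.30,104.6)
f=lambda im,u,v:cv2.resize(im['color'][v-40:v+40,u-40:u+40,::-1],None,fx=5,fy=5,interpolation=cv2.INTER_CUBIC)
cv2.imwrite('pics/c3.png',np.hstack([f(t,253,211),f(s,284,165)]))
```

```text
t 7.13 tcp [0.4538 0.1978 0.2999] yaw 104.53 tilt [0.0015 0.    ] q [-0.33  0.71 -0.28  2.05  0.43  0.44  0.89] F [ 0.2  0.3 -1.4] open 39.7 ff 45.0
delta tool [ 0.0023 -0.0007 -0.0001] spin -0.001
t 7.23 tcp [0.454  0.1977 0.3003] yaw 104.52 tilt [0.003  0.0009] q [-0.33  0.7  -0.28  2.05  0.43  0.44  0.89] F [ 0.4 -0.7 -1.4] open 39.3 ff 45.0
delta tool [ 0.0024 -0.0005  0.0003] spin -0.001
```

View pics/c3.png

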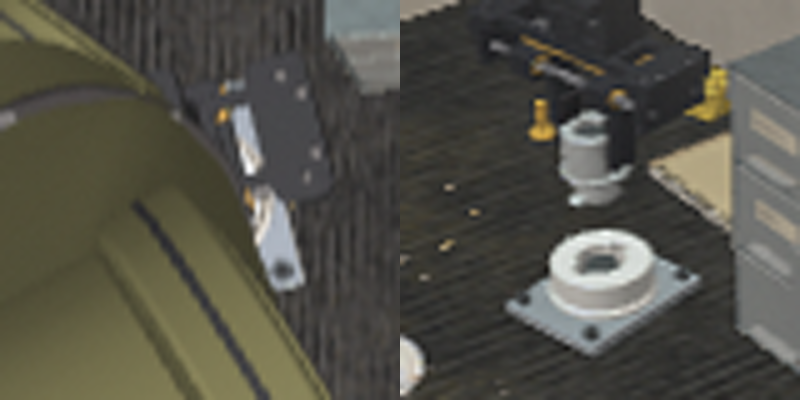

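Run:
```python
from h import *
s=pickle.load(open('side.pkl','rb'));print(R.from_quat(s['orientation']).as_matrix().round(3))
g=s['color'].max(2)
print('    ',' '.join('%3d'%x for x in range(272,298)))
for r_ in range(144,184): print(r_,' ',' '.join('%3d'%x for x in g[r_,272:298]))
```

```text
[[ 0.827  0.348 -0.442]
 [-0.562  0.481 -0.673]
 [-0.021  0.805  0.593]]
     272 273 274 275 276 277 278 279 280 281 282 283 284 285 286 287 288 289 290 291 292 293 294 295 296 297
144    53  51  48  43  52  47  37  31  45  48  46  47  46  67 128 130 115  74  46  48  50  47  42  42  42  41
145   183  89  47  42  39  35  33  30  42  46  46  46  46  69  89  93 101 114  85  52  52  45  42  41  42  43
146   144  88  46  43  39  35  31  29  41  43  43  43  43  39  63  65  82 110  85  50  48  42  39  41  41  43
147   154  91  52  43  39  32  30  28  99 121 145 107  55  40  40  40  40  33  42  47  42  51  64  50  41  40
148   153  88  48  41  36  30  59  98 169 180 177 185 148  80  45  43  36  36  40  46  43  48  59  47  40  41
149   137 114  69  41  34  91 170 161 119 114 131 145 102  48  46  43  39  37  41  46  42  38  38  40  40  45
150   151 173 133  69 167 194 157 112  93  90  82  92  74  47  45  42  39  38  37  52  47  40  39  43  57  64
151   187 206 165  88 161 187 153  97  76  77  78  80  75  53  44  41  37  38  38  53  46  44  53  60  58  53
152   190 180 114  40 136 182 190 172 
[... 2781 characters left out ...]
 171 213 219 218 219 216 169 154 180 142
178    52  44 197 224 220 220 190 137 106  86  81  82  82  81  81 130 206 221 220 220 223 184 137 147 156 160
179    42  39 169 218 221 220 208 166 115 136 154 156 155 154 210 225 220 220 220 220 196 141 126 150 159 159
180    58  93 150 186 216 221 222 224 216 221 224 223 224 223 222 220 220 221 218 181 135 121 133 149 159 159
181   158 172 174 172 179 203 220 222 222 221 220 219 219 221 221 220 219 182 136 121 123 123 137 151 158 157
182   156 176 180 172 172 173 173 180 192 211 210 206 204 188 177 161 139 126 126 127 125 123 152 158 158 158
183   156 178 192 175 171 174 174 175 171 167 165 160 155 148 143 139 134 129 126 126 125 150 164 149 156 160
```

The side view shows the die above the holder: collar centre at column 282.7, ring centre at 283.8, which is within about 1 mm once the view slant is allowed for. The top view is blocked by the arm. Lowering to just above the socket.

move_arm([
  [0.0024, -0.0005, 0.02, 0, 0.03],
  [0, 0, 0.02, 0, 0.03],
  [0, 0, 0.013, 0, 0.03],
  [0, 0, 0, 0, 0.03],
  [0, 0, 0, 0, 0.03],
  [0, 0, 0, 0, 0.03],
])

```text
clock: 7.73
tool_pos: [0.4518, 0.197, 0.2467]
eef_rot: [-0.127, 0.992, 0.0, 0.001]
contact_force: [0.4, -0.6, -1.0]
opening: 0.448
finger_force: 45.0
```

move_arm([
  [0, 0, 0.003, 0, 0.03],
  [0, 0, 0.003, 0, 0.03],
  [0, 0, 0.003, 0, 0.03],
  [0, 0, 0, 0, 0.03],
  [0, 0, 0, 0, 0.03],
])

```text
clock: 8.15
tool_pos: [0.4517, 0.1971, 0.2364]
eef_rot: [-0.127, 0.992, 0.0, 0.001]
contact_force: [2.7, -1.4, -0.2]
opening: 0.452
finger_force: 45.0
```

Run:
```python
from h import *
go(.4518,.1966,.2345,104.6); print(r.get_state()['moment'])
```

```text
t 8.15 tcp [0.4517 0.1971 0.2364] yaw 104.61 tilt [0.0013 0.0005] q [-0.4   0.82 -0.18  2.09  0.5   0.27  0.83] F [ 2.7 -1.4 -0.2] open 39.9 ff 45.0
delta tool [ 0.0001 -0.0005  0.0019] spin 0.0
[-0.04530552 -0.43486409 -0.00723325]
```

move_arm([
  [-0.0006, -0.0004, 0, 0, 0.03],
  [0, 0, 0.002, 0, 0.03],
  [0, 0, 0.002, 0, 0.03],
  [0, 0, 0.002, 0, 0.03],
  [0, 0, 0, 0, 0.03],
  [0, 0, 0, 0, 0.03],
], newtons=60)

```text
clock: 8.65
tool_pos: [0.452, 0.197, 0.2302]
eef_rot: [-0.127, 0.992, 0.0, 0.0]
contact_force: [1.0, 1.5, 3.6]
opening: 0.451
finger_force: 59.9
```

Run:
```python
from h import *
go(.4518,.1966,.2345,104.6); print(r.get_state()['moment'])
```

```text
t 8.65 tcp [0.452  0.197  0.2302] yaw 104.63 tilt [0.0005 0.0006] q [-0.4   0.83 -0.17  2.09  0.5   0.26  0.83] F [1.  1.5 3.6] open 39.8 ff 59.9
delta tool [ 0.0003 -0.0004 -0.0043] spin 0.001
[ 0.22751338 -0.23337647  0.02384202]
```

move_arm([
  [0, 0, 0.003, 0, 0.03],
  [0, 0, 0.003, 0, 0.03],
  [0, 0, 0.003, 0, 0.03],
  [0, 0, 0.002, 0, 0.03],
  [0, 0, 0, 0, 0.03],
  [0, 0, 0, 0, 0.03],
])

```text
clock: 9.15
tool_pos: [0.452, 0.197, 0.2197]
eef_rot: [-0.127, 0.992, 0.0, 0.001]
contact_force: [0.3, 1.0, 9.1]
opening: 0.452
finger_force: 59.9
```

Run:
```python
from h import *
go(.4518,.1966,.2175,104.6); print(r.get_state()['moment'])
```

```text
t 9.15 tcp [0.452  0.197  0.2197] yaw 104.64 tilt [0.001  0.0007] q [-0.41  0.85 -0.15  2.09  0.51  0.23  0.82] F [0.3 1.  9.1] open 39.8 ff 59.9
delta tool [ 0.0003 -0.0004  0.0022] spin 0.001
[ 0.23514709 -0.08293874  0.05692129]
```

move_arm([
  [0, 0, 0.002, 0, 0.03],
  [0, 0, 0.0015, 0, 0.03],
  [0, 0, 0, 0, 0.03],
  [0, 0, 0, 0, 0.03],
])

```text
clock: 9.48
tool_pos: [0.4517, 0.1969, 0.2191]
eef_rot: [-0.127, 0.992, 0.0, 0.002]
contact_force: [-3.8, -2.4, 41.4]
opening: 0.448
finger_force: 60.0
```

Run:
```python
from h import *
go(.4518,.1966,.2175,104.6); print(r.get_state()['moment'])
```

```text
t 9.48 tcp [0.4517 0.1969 0.2191] yaw 104.64 tilt [0.0035 0.0007] q [-0.42  0.85 -0.14  2.09  0.51  0.23  0.82] F [-3.8 -2.4 41.4] open 39.5 ff 60.0
delta tool [ 0.     -0.0003  0.0016] spin 0.001
[0.05954995 1.00253596 0.00506282]
```

move_arm([
  [0, 0, -0.002, 0, 0.03],
  [0, 0, 0, 0, 0.03],
  [0, 0, 0, 0.05, 0.03],
  [0, 0, 0, 0.1, 0.03],
  [0, 0, 0, 0.1, 0.03],
  [0, 0, 0, 0.1, 0.03],
  [0, 0, 0, 0, 0.03],
])

```text
clock: 10.07
tool_pos: [0.452, 0.1965, 0.2192]
eef_rot: [0.05, 0.999, -0.0, 0.001]
contact_force: [-1.3, -0.7, 19.9]
opening: 0.452
finger_force: 60.0
```

Run:
```python
from h import *
go(.4518,.1966,.2175,104.6); print(r.get_state()['moment'])
```

```text
t 10.07 tcp [0.452  0.1965 0.2192] yaw 84.3 tilt [ 0.0019 -0.0004] q [-0.45  0.85 -0.09  2.09  0.35  0.21  0.62] F [-1.3 -0.7 19.9] open 39.8 ff 60.0
delta tool [0.0002 0.0001 0.0017] spin -0.354
[-0.06346884  0.11907178 -0.06140515]
```

move_arm([
  [0, 0, 0, 0.1, 0.03],
  [0, 0, 0, 0.1, 0.03],
  [0, 0, 0, 0.1, 0.03],
  [0, 0, 0, 0.1, 0.03],
  [0, 0, 0, 0.1, 0.03],
  [0, 0, 0, 0.1, 0.03],
  [0, 0, 0, 0.1, 0.03],
  [0, 0, 0, 0, 0.03],
  [0, 0, 0, 0, 0.03],
])

```text
clock: 10.82
tool_pos: [0.452, 0.1963, 0.2192]
eef_rot: [0.388, 0.922, 0.0, 0.001]
contact_force: [-0.6, -1.6, 19.8]
opening: 0.447
finger_force: 60.0
```

Run:
```python
from h import *
go(.4518,.1966,.2175,104.6); print(r.get_state()['moment'])
```

```text
t 10.82 tcp [0.452  0.1963 0.2192] yaw 44.36 tilt [ 0.0016 -0.0003] q [-0.5   0.85 -0.    2.1   0.01  0.19  0.26] F [-0.6 -1.6 19.8] open 39.4 ff 60.0
delta tool [0.0004 0.0001 0.0017] spin -1.051
[-0.22063424  0.12964903 -0.14473318]
```

move_arm([
  [0, 0, 0, 0.06, 0.03],
  [0, 0, 0, 0.05, 0.03],
  [0, 0, 0, 0.03, 0.03],
  [0, 0, 0, 0, 0.03],
  [0, 0, 0, 0, 0.03],
])

```text
clock: 11.23
tool_pos: [0.4521, 0.1964, 0.2191]
eef_rot: [0.45, 0.893, 0.0, 0.001]
contact_force: [-0.3, -1.9, 19.3]
opening: 0.448
finger_force: 60.0
```

Run:
```python
from h import *
go(.4518,.1966,.2175,104.6); print(r.get_state()['moment'])
```

```text
t 11.23 tcp [0.4521 0.1964 0.2191] yaw 36.46 tilt [0.0019 0.0001] q [-0.51  0.85  0.01  2.1  -0.05  0.19  0.18] F [-0.3 -1.9 19.3] open 39.5 ff 60.0
delta tool [ 0.0004 -0.0002  0.0016] spin -1.189
[-0.28170473  0.07829303  0.29685283]
```

move_arm([
  [0, 0, -0.002, -0.03, 0.03],
  [0, 0, -0.002, 0, 0.03],
  [0, 0, -0.002, 0, 0.03],
  [0, 0, -0.0015, 0, 0.03],
  [0, 0, 0, 0, 0.03],
  [0, 0, 0, 0, 0.03],
])

```text
clock: 11.73
tool_pos: [0.4522, 0.1965, 0.2258]
eef_rot: [0.437, 0.899, 0.0, 0.001]
contact_force: [0.4, -1.2, 8.4]
opening: 0.449
finger_force: 60.0
```

Run:
```python
from h import *
go(.4518,.1966,.2175,104.6); print(r.get_state()['moment'])
```

```text
t 11.73 tcp [0.4522 0.1965 0.2258] yaw 38.13 tilt [0.0014 0.    ] q [-0.51  0.84  0.01  2.09 -0.04  0.21  0.2 ] F [ 0.4 -1.2  8.4] open 39.6 ff 60.0
delta tool [ 0.0004 -0.0003  0.0083] spin -1.16
[-0.10758847 -0.26286536  0.03328866]
```

Next, a gentle upward tug to check the lock.

move_arm([
  [0, 0, -0.001, 0, 0.03],
  [0, 0, -0.001, 0, 0.03],
  [0, 0, 0, 0, 0.03],
  [0, 0, 0, 0, 0.03],
])

```text
clock: 12.07
tool_pos: [0.4523, 0.1966, 0.2264]
eef_rot: [0.437, 0.899, -0.0, 0.0]
contact_force: [5.4, 0.4, -15.3]
opening: 0.443
finger_force: 60.0
```

Run:
```python
from h import *
go(.4518,.1966,.2175,104.6); print(r.get_state()['moment'])
```

```text
t 12.07 tcp [0.4523 0.1966 0.2264] yaw 38.13 tilt [ 0.0004 -0.0004] q [-0.51  0.84  0.01  2.09 -0.04  0.21  0.2 ] F [  5.4   0.4 -15.3] open 39.0 ff 60.0
delta tool [ 0.0003 -0.0004  0.0089] spin -1.16
[-0.10328762 -1.24718314  0.05908102]
```

The die is locked: the tug met 15 N with no travel. Releasing.

move_arm([
  [0, 0, 0.001, 0, 0.03],
  [0, 0, 0, 0, 0.06],
  [0, 0, 0, 0, 0.06],
  [0, 0, 0, 0, 0.06],
  [0, 0, 0, 0, 0.06],
  [0, 0, -0.02, 0, 0.06],
  [0, 0, -0.03, 0, 0.06],
  [0, 0, -0.04, 0, 0.06],
  [0, 0, -0.04, 0, 0.06],
])

```text
clock: 12.82
tool_pos: [0.4509, 0.1966, 0.3572]
eef_rot: [0.437, 0.9, -0.001, -0.001]
contact_force: [0.9, 0.5, -1.0]
opening: 0.681
finger_force: 0.0
```

Run:
```python
from h import *
t=pickle.load(open('top.pkl','rb'))  # t3: blank hidden -> use t0 saved png
im=cv2.imread('pics/top0.png')[:,:,::-1]; t['color']=im
g=im.max(2); h=cv2.cvtColor(im,cv2.COLOR_RGB2HSV)
k=((h[...,1]>110)&(g>110)); k[:170]=0;k[192:]=0;k[:,:155]=0;k[:,180:]=0
v,u=np.nonzero(k); print(u.min(),u.max(),v.min(),v.max())
print('disc',plane(t,[[167.4,180.4]],.005),'stud top',plane(t,[[163.4,179.3]],.033),plane(t,[[162.4,179.3]],.033))
go(.54,.4465,.30,38)
```

```text
162 171 176 184
disc [[0.54015226 0.44617197 0.005     ]] stud top [[0.5396558  0.44731209 0.033     ]] [[0.53965001 0.45014236 0.033     ]]
t 12.82 tcp [0.4509 0.1966 0.3572] yaw 38.19 tilt [-0.0031 -0.0012] q [-0.52  0.59  0.03  2.02 -0.03  0.54  0.2 ] F [ 0.9  0.5 -1. ] open 60.0 ff 0.0
delta tool [0.1413 0.2247 0.0567] spin 0.003
```

move_arm([
  [0.0202, 0.0321, 0, 0, 0.03],
  [0.0202, 0.0321, 0, 0, 0.03],
  [0.0202, 0.0321, 0, 0, 0.03],
  [0.0202, 0.0321, 0, 0, 0.03],
  [0.0202, 0.0321, 0, 0, 0.03],
  [0.0202, 0.0321, 0, 0, 0.03],
  [0.0202, 0.0321, 0, 0, 0.03],
  [0, 0, 0.04, 0, 0.03],
  [0, 0, 0.04, 0, 0.03],
  [0, 0, 0.03, 0, 0.03],
])

```text
clock: 13.65
tool_pos: [0.5398, 0.4471, 0.2433]
eef_rot: [0.436, 0.9, -0.001, -0.001]
contact_force: [-0.9, -0.5, -0.4]
opening: 0.337
finger_force: 0.0
```

move_arm([
  [0, 0, 0, 0, 0.03],
  [0, 0, 0, 0, 0.03],
  [0, 0, 0, 0, 0.03],
])

```text
clock: 13.9
tool_pos: [0.5418, 0.4472, 0.2482]
eef_rot: [0.437, 0.899, 0.001, 0.001]
contact_force: [2.1, 0.5, 0.2]
opening: 0.345
finger_force: 0.0
```

Run:
```python
from h import *
t=snap('top','t4.png');s=snap('side','s4.png')
go(.54,.4468,.178,38)
f=lambda im,u,v:cv2.resize(im['color'][v-40:v+40,u-40:u+40,::-1],None,fx=5,fy=5,interpolation=cv2.INTER_CUBIC)
cv2.imwrite('pics/c4.png',np.hstack([f(t,253,211),f(s,275,150)]))
```

```text
t 14.0 tcp [0.5422 0.4474 0.2493] yaw 38.14 tilt [0.0037 0.0033] q [-0.79  0.98  0.06  1.42 -0.08  0.74 -0.03] F [ 0.1 -0.   1. ] open 30.1 ff 0.0
delta tool [ 0.0009 -0.0024  0.0713] spin 0.002
```

View pics/c4.png

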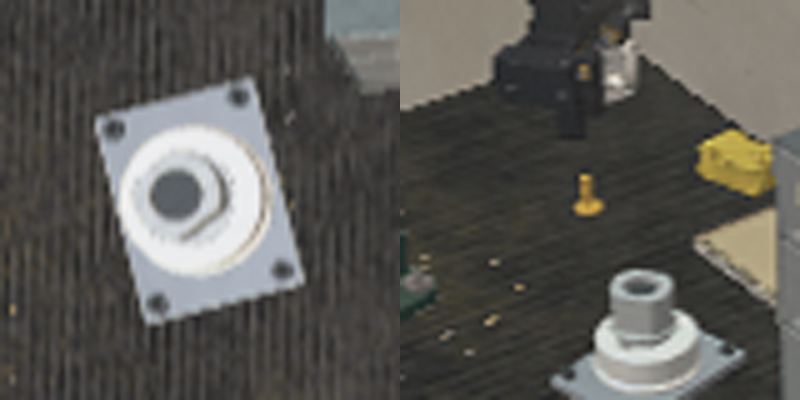

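The die stands locked in the holder, upright with its collar off the face: cup disc at about (248,210) in the top view. The blank stands at side crop (588,195) below the gripper. Descending on it.

move_arm([
  [0.0008, -0.002, 0.02, 0, 0.03],
  [0, 0, 0.02, 0, 0.03],
  [0, 0, 0.02, 0, 0.03],
  [0, 0, 0.008, 0, 0.03],
  [0, 0, 0, 0, 0.03],
  [0, 0, 0, 0, 0.03],
])

```text
clock: 14.5
tool_pos: [0.5397, 0.4466, 0.1797]
eef_rot: [0.437, 0.899, 0.001, 0.0]
contact_force: [0.1, 0.2, -0.4]
opening: 0.337
finger_force: 0.0
```

Run:
```python
from h import *
go(.54,.4468,.178,38)
t=pickle.load(open('top.pkl','rb'));g=t['color'].max(2)
from scipy import ndimage
k=(g<125); l,n=ndimage.label(k); i=l[209,248]; print('cup',n,i,(l==i).sum()); c=ndimage.center_of_mass(l==i)[::-1]; print(c,plane(t,[c],.079),plane(t,[c],.086))
```

```text
t 14.5 tcp [0.5397 0.4466 0.1797] yaw 38.15 tilt [0.0016 0.0014] q [-0.78  1.07  0.05  1.44 -0.08  0.63 -0.03] F [ 0.1  0.2 -0.4] open 29.7 ff 0.0
delta tool [-0.      0.0004  0.0017] spin 0.003
cup 134 103 73
(np.float64(247.63013698630138), np.float64(209.41095890410958)) [[0.4516879  0.19983918 0.079     ]] [[0.45129773 0.19870073 0.086     ]]
```

move_arm([
  [0, 0.0004, 0.0012, 0, 0.03],
  [0, 0, 0, 0, 0.03],
  [0, 0, 0, 0, 0.004],
  [0, 0, 0, 0, 0.004],
  [0, 0, 0, 0, 0.004],
  [0, 0, 0, 0, 0.004],
  [0, 0, 0, 0, 0.004],
], newtons=10)

```text
clock: 15.08
tool_pos: [0.5395, 0.4466, 0.1774]
eef_rot: [0.437, 0.899, 0.0, 0.0]
contact_force: [-0.3, -0.0, 2.8]
opening: 0.091
finger_force: 10.0
```

Run:
```python
from h import *
go(.54,.4468,.178,38)
```

```text
t 15.08 tcp [0.5395 0.4466 0.1774] yaw 38.16 tilt [0.0004 0.0004] q [-0.78  1.08  0.05  1.44 -0.08  0.63 -0.03] F [-0.3 -0.   2.8] open 8.0 ff 10.0
delta tool [-0.0001  0.0005 -0.0006] spin 0.003
```

move_arm([
  [0, 0, 0, 0, 0.025],
  [0, 0, 0, 0, 0.025],
  [0, 0, 0, 0.06, 0.025],
  [0, 0, 0, 0.12, 0.025],
  [0, 0, 0, 0.12, 0.025],
  [0, 0, 0, 0.12, 0.025],
  [0, 0, 0, 0.12, 0.025],
  [0, 0, 0, 0.12, 0.025],
  [0, 0, 0, 0.12, 0.025],
  [0, 0, 0, 0.12, 0.025],
])

```text
clock: 15.92
tool_pos: [0.5393, 0.4465, 0.1768]
eef_rot: [0.787, 0.617, -0.0, -0.0]
contact_force: [-0.6, 0.9, -0.0]
opening: 0.282
finger_force: 0.0
```

move_arm([
  [0, 0, 0, 0.12, 0.025],
  [0, 0, 0, 0.12, 0.025],
  [0, 0, 0, 0.12, 0.025],
  [0, 0, 0, 0.12, 0.025],
  [0, 0, 0, 0.12, 0.025],
  [0, 0, 0, 0.06, 0.025],
  [0, 0, 0, 0, 0.025],
  [0, 0, 0, 0, 0.025],
])

```text
clock: 16.58
tool_pos: [0.5392, 0.4465, 0.1768]
eef_rot: [0.943, 0.333, -0.0, 0.0]
contact_force: [0.1, -0.0, 0.2]
opening: 0.285
finger_force: 0.0
```

Run:
```python
from h import *
go(.5395,.4466,.178,128.15)
```

```text
t 16.58 tcp [0.5392 0.4465 0.1768] yaw -51.1 tilt [-0.0003 -0.0003] q [-0.96  1.13  0.44  1.45 -0.63  0.71 -1.15] F [ 0.1 -0.   0.2] open 25.1 ff 0.0
delta tool [ 0.0003  0.0001 -0.0012] spin 0.013
```

move_arm([
  [0, 0, -0.001, 0, 0.004],
  [0, 0, 0, 0, 0.004],
  [0, 0, 0, 0, 0.004],
  [0, 0, 0, 0, 0.004],
  [0, 0, 0, 0, 0.004],
], newtons=15)

```text
clock: 17.0
tool_pos: [0.5395, 0.4464, 0.1782]
eef_rot: [0.943, 0.332, 0.0, -0.0]
contact_force: [0.8, 0.0, 0.0]
opening: 0.088
finger_force: 15.0
```

Run:
```python
from h import *
go(.5395,.4466,.178,128.15)
t=pickle.load(open('top.pkl','rb'));s=pickle.load(open('side.pkl','rb'));
g=t['color'].max(2); print('    ',' '.join('%3d'%x for x in range(238,262)))
for r_ in range(198,224): print(r_,' ',' '.join('%3d'%x for x in g[r_,238:262]))
print()
g=s['color'].max(2); print('    ',' '.join('%3d'%x for x in range(274,296)))
for r_ in range(160,182): print(r_,' ',' '.join('%3d'%x for x in g[r_,274:296]))
```

```text
t 17.0 tcp [0.5395 0.4464 0.1782] yaw -51.21 tilt [0.0001 0.0003] q [-0.96  1.12  0.44  1.45 -0.63  0.71 -1.15] F [0.8 0.  0. ] open 7.8 ff 15.0
delta tool [ 0.0001 -0.0002  0.0002] spin 0.011
     238 239 240 241 242 243 244 245 246 247 248 249 250 251 252 253 254 255 256 257 258 259 260 261
198   183 183 185 186 187 205 220 229 238 238 238 238 238 238 239 239 238 238 233 225 218 205 182 188
199   184 184 184 189 208 231 238 239 239 238 239 239 238 238 237 237 237 237 237 237 234 227 195 193
200   184 184 186 215 233 239 239 239 238 229 232 230 229 228 234 238 238 238 238 238 238 237 221 210
201   185 185 212 234 239 239 238 233 229 213 217 215 211 203 220 229 227 235 237 238 237 237 237 228
202   185 201 233 238 239 239 235 218 214 216 216 215 208 199 201 193 190 225 234 237 237 236 237 236
203   187 225 239 239 239 228 218 210 215 216 215 214 214 214 214 196 180 187 224 226 236 236 237 237
204   203 236 239 240 233 204 203 213 197 187 184 184 201 214 216 218 204 148 186 212 221 237 237 237
205   227 239 239 235 218 210 204 175 146 123 122 122 151 183 216 218 218 191 138 199 209 23
[... 3307 characters left out ...]
18 105 103  99 108 187 222 228 178  89  46
175   119 208 198 164 144 138 138 138 137 137 136 118 105 101 115 143 176 212 221 219 131  49
176   195 224 222 192 177 170 157 154 144 140 141 121 105 135 146 154 205 218 220 216 188 126
177   202 223 219 221 177 165 187 191 192 183 180 162 157 123 116 201 220 218 219 215 168 153
178   196 222 219 220 189 136 124 130 125 114 119 111 101 146 209 221 219 219 222 182 137 146
179   168 218 220 220 207 169 145 173 183 178 173 167 209 222 219 219 219 219 194 140 125 149
180   150 184 215 221 221 222 211 217 219 220 221 220 219 219 219 220 216 181 136 120 132 148
181   172 171 177 201 219 222 221 220 219 218 218 219 221 220 217 181 135 121 123 123 135 150
```

move_arm([
  [0, 0, -0.01, 0, 0.004],
  [0, 0, -0.03, 0, 0.004],
  [0, 0, -0.04, 0, 0.004],
  [0, 0, -0.04, 0, 0.004],
  [0, 0, -0.01, 0, 0.004],
  [0, 0, 0, 0, 0.004],
])

```text
clock: 17.5
tool_pos: [0.5409, 0.4468, 0.3132]
eef_rot: [0.943, 0.332, 0.004, -0.001]
contact_force: [-0.1, -0.1, -0.2]
opening: 0.087
finger_force: 15.0
```

move_arm([
  [-0.0141, 0.0087, 0, 0, 0.004],
  [-0.0281, 0.0174, 0, 0, 0.004],
  [-0.0281, 0.0174, 0, 0, 0.004],
  [-0.0281, 0.0174, 0, 0, 0.004],
  [-0.0281, 0.0174, 0, 0, 0.004],
  [-0.0281, 0.0174, 0, 0, 0.004],
  [-0.0281, 0.0174, 0, 0, 0.004],
  [-0.0281, 0.0174, 0, 0, 0.004],
  [-0.0141, 0.0087, 0, 0, 0.004],
  [0, 0, 0, 0, 0.004],
])

```text
clock: 18.33
tool_pos: [0.4493, 0.1926, 0.3073]
eef_rot: [0.944, 0.329, -0.003, 0.001]
contact_force: [-0.1, -0.3, -0.2]
opening: 0.091
finger_force: 15.0
```

move_arm([
  [0, 0, 0, 0, 0.004],
  [0, 0, 0, 0, 0.004],
  [0, 0, 0, 0, 0.004],
])

```text
clock: 18.58
tool_pos: [0.4516, 0.1986, 0.3075]
eef_rot: [0.943, 0.333, 0.0, -0.0]
contact_force: [0.6, 0.5, -0.9]
opening: 0.088
finger_force: 15.0
```

Run:
```python
from h import *
go(.4518,.1970,.2672,128.8)
s=snap('side','s5.png')
cv2.imwrite('pics/c5.png',cv2.resize(s['color'][125:205,244:324,::-1],None,fx=6,fy=6,interpolation=cv2.INTER_CUBIC))
go(.4518,.1970,.2672,128.8)
```

```text
t 18.58 tcp [0.4516 0.1986 0.3075] yaw -51.08 tilt [0.0001 0.0007] q [-0.74  0.72  0.38  2.07 -0.59  0.46 -0.8 ] F [ 0.6  0.5 -0.9] open 7.8 ff 15.0
delta tool [-0.0009  0.0015  0.0403] spin 0.002
t 18.63 tcp [0.4515 0.1986 0.3076] yaw -51.08 tilt [0.0001 0.0006] q [-0.74  0.72  0.38  2.07 -0.59  0.46 -0.8 ] F [-0.2 -0.3 -0.2] open 7.8 ff 15.0
delta tool [-0.0008  0.0014  0.0404] spin 0.002
```

View pics/c5.png

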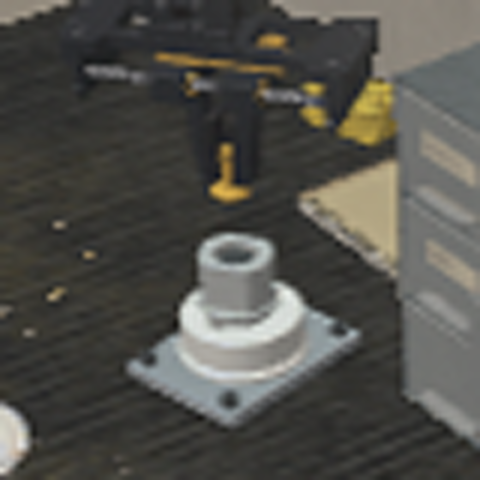

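The side view shows the blank held upright over the cup, its disc at crop (230,190) and the cup at (236,252), needing about 1 mm of correction. Lowering.

move_arm([
  [-0.0008, 0.0014, 0.02, 0, 0.004],
  [0, 0, 0.014, 0, 0.004],
  [0, 0, 0.006, 0, 0.004],
  [0, 0, 0, 0, 0.004],
  [0, 0, 0, 0, 0.004],
])

```text
clock: 19.05
tool_pos: [0.4516, 0.1959, 0.2679]
eef_rot: [0.943, 0.332, -0.0, -0.0]
contact_force: [-0.2, 0.1, -0.4]
opening: 0.09
finger_force: 15.0
```

move_arm([
  [0, 0, 0.002, 0, 0.004],
  [0, 0, 0.002, 0, 0.004],
  [0, 0, 0.002, 0, 0.004],
  [0, 0, 0, 0, 0.004],
  [0, 0, 0, 0, 0.004],
])

```text
clock: 19.47
tool_pos: [0.4515, 0.1955, 0.2621]
eef_rot: [0.943, 0.332, 0.0, -0.0]
contact_force: [0.4, -0.2, -0.4]
opening: 0.091
finger_force: 15.0
```

Run:
```python
from h import *
go(.4518,.1970,.2572,128.8); print(r.get_state()['moment'])
```

```text
t 19.47 tcp [0.4515 0.1955 0.2621] yaw -51.22 tilt [0.0001 0.0002] q [-0.67  0.79  0.29  2.09 -0.65  0.34 -0.75] F [ 0.4 -0.2 -0.4] open 8.0 ff 15.0
delta tool [ 0.0011 -0.001   0.0049] spin -0.0
[0.01561162 0.06827839 0.01083858]
```

move_arm([
  [0.0008, -0.0008, 0, 0, 0.004],
  [0, 0, 0.002, 0, 0.004],
  [0, 0, 0.002, 0, 0.004],
  [0, 0, 0.001, 0, 0.004],
  [0, 0, 0, 0, 0.004],
  [0, 0, 0, 0, 0.004],
])

```text
clock: 19.97
tool_pos: [0.4516, 0.1966, 0.257]
eef_rot: [0.943, 0.332, -0.0, -0.0]
contact_force: [-0.6, 0.0, 0.8]
opening: 0.093
finger_force: 15.0
```

Run:
```python
from h import *
go(.4518,.1970,.2572,128.8); print(r.get_state()['moment'])
```

```text
t 19.97 tcp [0.4516 0.1966 0.257 ] yaw -51.23 tilt [-0.0001  0.0002] q [-0.67  0.8   0.28  2.09 -0.65  0.33 -0.74] F [-0.6  0.   0.8] open 8.2 ff 15.0
delta tool [ 0.0004 -0.0002 -0.0002] spin -0.0
[-0.05959638  0.21049573  0.02087243]
```

move_arm([
  [0, 0, 0, 0, 0.012],
  [0, 0, 0, 0, 0.02],
  [0, 0, 0, 0, 0.03],
  [0, 0, 0, 0, 0.03],
  [0, 0, 0, 0, 0.03],
  [0, 0, -0.01, 0, 0.03],
  [0, 0, -0.03, 0, 0.03],
  [0, 0, -0.04, 0, 0.03],
  [0, 0, -0.04, 0, 0.03],
  [0, 0, 0, 0, 0.03],
])

```text
clock: 20.8
tool_pos: [0.4536, 0.1964, 0.3828]
eef_rot: [0.943, 0.332, 0.006, -0.0]
contact_force: [-0.1, -0.1, -0.2]
opening: 0.34
finger_force: 0.0
```

move_arm([
  [0.035, 0, 0, 0, 0.03],
  [0.035, 0, 0, 0, 0.03],
  [0.035, 0, 0, 0, 0.03],
  [0.035, 0, 0, 0, 0.03],
  [0.035, 0, 0, 0, 0.03],
  [0.035, 0, 0, 0, 0.03],
  [0, 0, 0, 0, 0.03],
  [0, 0, 0, 0, 0.03],
])

```text
clock: 21.47
tool_pos: [0.6158, 0.3291, 0.3755]
eef_rot: [0.943, 0.333, -0.0, 0.0]
contact_force: [-0.5, -0.1, -0.5]
opening: 0.339
finger_force: 0.0
```

Run:
```python
from h import *
go(.4518,.1970,.2572,128.8)
t=snap('top','t6.png');s=snap('side','s6.png')
f=lambda im,u,v,k:cv2.resize(im['color'][v-40:v+40,u-40:u+40,::-1],None,fx=5,fy=5,interpolation=cv2.INTER_CUBIC)
cv2.imwrite('pics/c6.png',np.hstack([f(t,253,211,5),f(s,284,165,5)]))
a=cv2.imread('pics/top0.png').astype(int);b=t['color'][:,:,::-1].astype(int)
print('flat/black/chalk diff',np.abs(a-b)[205:245,385:490].max(),np.abs(a-b)[218:240,305:330].max())
```

```text
t 21.47 tcp [0.6158 0.3291 0.3755] yaw -51.12 tilt [-0.0006 -0.0004] q [-0.81  0.89  0.55  1.37 -0.49  1.03 -1.06] F [-0.5 -0.1 -0.5] open 29.9 ff 0.0
delta tool [-2.105e-01 -1.000e-04  1.185e-01] spin 0.001
flat/black/chalk diff 6 4
```

View pics/c6.png

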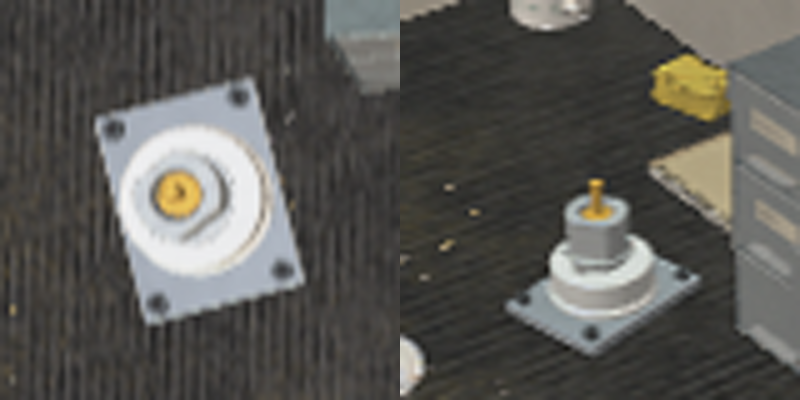

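The blank stands stud-up in the cup of the locked die (top crop (178,193), side crop (597,200)). The flat die and the chalk have not moved.

```bash
python3 -c "
from plant import r
print(r.finish_job())"
```

```text
the job is handed in; nothing more can be done
None
```

The job is handed in: the cup die is locked in the holder, the brass blank stands stud-up in its cup, the flat die and chalk are untouched, and the arm took about 21.5 s of the 58 s allowed.

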